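# Step-gauge the gap under a bench microscope

## Task

Find the gap between the microscope's lens mount and the bench with the step gauge: keeping it flat on the bench, slide the thin blue leaf well under the lens mount first, then try the yellow one and then the red one, until one is stopped by the lens mount. Then slide the thickest leaf that went in back under the lens mount, let go and leave the gauge lying there; don't ram the microscope, and leave the glass jar and the slide box where they are.

Things in the scene. Friction and masses are not known exactly. Their poses are not given: they have to be found in the camera images.
- gauge: Step gauge, 0.3 kg, flat on the bench. Origin: underside, below its grip, a black upright tab 50 (x) x 14 (y) mm, 24 to 70 mm high, on a grey crossbar 40 x 124 mm. Three leaves 24 mm wide, undersides on the bench, point along +x (at the start within 25 deg of away from the robot), ends 130 mm from the origin: blue 8 mm thick at y +50 mm, yellow 16 mm at y 0, red 24 mm at y -50 mm.
- scope: White microscope, rigidly fixed, upright, on a boom to the robot's left; its robot side is clear. Lowest is the black lens mount, 36 mm wide, 14 mm high; 40 mm wide to 44 mm up, then barrel 48 (clamp 62) mm to 234 mm. Origin: centre of the flat underside; its height is the gap to the bench, 10 to 22 mm: blue always goes in, red never. Post 280 mm to the left on a grey foot, boom 135 mm up.
- jar: Glass staining jar, round, open, 68 mm in diameter and 85 mm high, loose, standing off to one side of the work (0.3 m or more from the robot's centre line). Origin: centre of its underside.
- slide_box: Green slide box with a white lid, 87 x 102 mm and 34 mm high, loose, lying off to the other side. Origin: centre of its underside.
There are look-alikes about, which are no part of the job. Of the things like the gauge, leave any that is green; of the rest the larger one is meant.

How it is judged:
On the way, in this order (a step that is already met when the one before it is completed fails the run):
1. the thin blue leaf, flat on the bench, has been slid under the lens mount (x of scope in the frame of gauge between 0.02 and 0.115 m and y of scope in the frame of gauge between 0.03 and 0.07 m and height (world z) of gauge below 0.006 m and angle between gauge's own z axis and vertical below 0.1 rad), for 0.1 s.
2. next the yellow leaf has been tried: it went under the lens mount, or its end was stopped by it (((x of scope in the frame of gauge between 0.02 and 0.115 m and y of scope in the frame of gauge between -0.02 and 0.02 m and height (world z) of gauge below 0.006 m and angle between gauge's own z axis and vertical below 0.1 rad) or (contact force between gauge and scope above 0.5 N and x of scope in the frame of gauge between 0.128 and 0.165 m and y of scope in the frame of gauge between -0.022 and 0.022 m and height (world z) of gauge below 0.006 m and angle between gauge's own z axis and vertical below 0.1 rad))).
3. if the yellow leaf went in, the red leaf has been tried and was stopped; if it was stopped, the blue leaf is back under the lens mount (((contact force between gauge and scope above 0.5 N and x of scope in the frame of gauge between 0.128 and 0.165 m and y of scope in the frame of gauge between -0.072 and -0.028 m and height (world z) of gauge below 0.006 m and angle between gauge's own z axis and vertical below 0.1 rad) or ((x of scope in the frame of gauge between 0.02 and 0.115 m and y of scope in the frame of gauge between 0.03 and 0.07 m and height (world z) of gauge below 0.006 m and angle between gauge's own z axis and vertical below 0.1 rad) and height (world z) of scope below 0.018 m))).
At the end, for the whole second after the job is handed in: Gauge flat and still on the bench, the thickest leaf that goes in under the lens mount (blue also counts if yellow would have under 2 mm of play, gap below 18 mm): leaf centre line within 20 mm of the lens mount's centre, leaf end at least 15 mm past it ((((x of scope in the frame of gauge between 0.02 and 0.115 m and y of scope in the frame of gauge between 0.03 and 0.07 m and height (world z) of gauge below 0.006 m and angle between gauge's own z axis and vertical below 0.1 rad) and height (world z) of scope below 0.018 m) or (x of scope in the frame of gauge between 0.02 and 0.115 m and y of scope in the frame of gauge between -0.02 and 0.02 m and height (world z) of gauge below 0.006 m and angle between gauge's own z axis and vertical below 0.1 rad)) and linear speed of gauge below 0.01 m/s and angular speed of gauge below 0.1 rad/s); the robot touches nothing.
It fails at once if the microscope is rammed with more than 60 N (contact force between anything else and scope above 60 N).
It fails at once if the jar is shifted by 30 mm or tipped (distance of jar from where it was at the start of the episode above 0.03 m or angle between jar's own z axis and vertical above 0.5 rad).
It fails at once if the slide box is shifted by 30 mm or tipped (distance of slide_box from where it was at the start of the episode above 0.03 m or angle between slide_box's own z axis and vertical above 0.5 rad).
It also fails if it takes over 56 s, if anything falls off the work surface, if the arm or the gripper's body presses on something with over 40 N, if the wrist force passes 120 N, or if a joint passes its speed limit or range.

## Robot

A 6-joint arm with a two-finger parallel gripper is mounted at the origin on the work surface. World frame = base frame: x ahead of the robot, y to its left, z up, the work surface at z = 0. Lengths are in m, angles in rad, forces in N, time in s.
With the tool pointing down it reaches from about 0.375 to 0.975 m from the base axis. Payload 3.8 kg.
Tool frame: the origin (TCP) lies midway between the tips of the shut fingers; the grasp point (between the pads) lies 19 mm behind it; z points along the fingers, y is the line along which they close (so a half turn about z gives the same grasp; the last joint's range is limited). The gripper opens to 88 mm and grips with 3 to 60 N. Pads are 18 mm wide; open, the fingers measure 123 mm over their backs; the gripper's body (75 mm by 187 mm) begins 45 mm behind the grasp point.
Start: joints at [1.266, 0.264, 1.604, -0, 1.274, -0.037], TCP at [0.179, 0.651, 0.239] pointing down, gripper open.
Joint ranges: [-2.63, 2.63], [-0.94, 2.18], [0.31, 2.57], [-1.31, 4.45], [0, 2.66], [-2.55, 2.55]. Speed limits (rad/s): [2.57, 2.57, 3.14, 3.14, 3.14, 3.14].

## Interface

Orientations are given as a rotation vector (axis times angle).
In Python, from cell import manip, inverse_kinematics, cams, order gives the robot as it stands. Calls block until the motion is done:
- manip.move_pose(position, orientation): joint-space move of the TCP to a pose.
- manip.move_linear(position, rate=0.15, rot=None): straight line of the TCP; rot=None keeps the orientation; rate is the mean speed in m/s.
- manip.set_joints(angles): joint-space move.
- manip.set_gripper(opening, force=None): finger opening in m; force is the grip in N (None keeps the last); returns when the fingers have stopped.
- manip.dwell(seconds).
- inverse_kinematics(position, orientation): joint angles nearest the present ones, or None.
- manip.state(): the state.
- cams.capture(name): name is "side" or "top" or "wrist"; returns a dict with "image" (420x560x3 uint8, blue, green, red), "z_map" (420x560 float32, m along the optical axis (not along the pixel's ray), 0 where there is no reading), "intrinsics" (3x3 intrinsics, pixels), "k1" (the pictures are not rectified: a ray, as slopes to the right and down, at radius r is drawn at 1 + k1 r^2 times it, then the intrinsics apply), "position" and "orientation" of the camera in the world; the wrist camera has in their place "T_tool_cam" (4x4, takes a point from camera to tool coordinates, whose origin is the TCP and whose axes are the flange's). Camera axes: x right, y down, z forward; pixel columns grow to the right and rows downward; lengths in m; the calibration is good to about 2 mm. A picture is of the moment at which its call begins: read the wrist's pose just before it.
A pose or a line that the arm cannot do raises manip.IKError and nothing moves.
- order.close_job(): hands the job in; it is judged then, once.
The state is a dict: "clock": time; "joint_pos": joint angles; "joint_velocities": joint speeds; "tau": joint torques, N m; "tool_pos": TCP position; "tcp_rot": TCP orientation; "contact_force": force on the tool from outside, world axes, zero at the start; "moment": the same for the moment, N m; "gripper_width": finger opening in m; "grasp_force": force on a finger pad.
Only numpy, scipy, OpenCV 4.12 (cv2) and the standard library are available. Lean on these libraries where they do the work, as an engineer would, in place of code of your own. Each camera call takes 0.05 s, during which the arm holds its last target. There are 200 camera calls.

## Working session

There is one attempt and no reset: what is moved stays moved. The work goes in short steps, each a Python script; the robot and the scene stay as the last script left them, time stands still between calls to the robot, and variables do not carry over. Pictures are saved under pics/ and viewed, at most 10 in all, crops included, and the job is handed in when it is done.

```bash
ls; mkdir -p pics
cat > h.py <<'E'
import numpy as np, cv2
from cell import manip, inverse_kinematics, cams, order
from scipy.spatial.transform import Rotation as R
def pose(c):
    o=np.array(c["orientation"],float)
    M=o if o.shape==(3,3) else (R.from_rotvec(o).as_matrix() if o.size==3 else None)
    return M,np.array(c["position"],float)
def rays(c,uv):
    K=np.array(c["intrinsics"]); k=float(np.ravel(c["k1"])[0])
    return cv2.undistortPoints(np.array(uv,float).reshape(-1,1,2),K,np.array([k,0,0,0.])).reshape(-1,2)
def onplane(c,uv,z):
    M,p=pose(c); r=rays(c,uv); d=np.c_[r,np.ones(len(r))]@M.T
    return p+d*((z-p[2])/d[:,2])[:,None]
def cloud(c):
    M,p=pose(c); h,w=c["z_map"].shape
    v,u=np.mgrid[:h,:w]; r=rays(c,np.c_[u.ravel(),v.ravel()])
    z=c["z_map"].reshape(-1,1)
    P=(np.c_[r,np.ones(len(r))]*z)@M.T+p
    P[z[:,0]==0]=np.nan
    return P.reshape(h,w,3)
E
python3 - <<'E'
from h import *
for n in ["top","side"]:
    c=cams.capture(n); cv2.imwrite(f"pics/{n}.png",c["image"]); print(n,c["position"],c["orientation"],c["k1"],c["intrinsics"])
s=manip.state(); print(s["clock"],s["tcp_rot"],s["tool_pos"])
E
```

```text
pics
top [2.50294859e-01 3.93528582e-05 1.35329939e+00] [-2.14970799  2.10699662 -0.18438653] 0.05825333856324825 [[511.86795048   0.         275.21642324]
 [  0.         511.86795048 212.0855254 ]
 [  0.           0.           1.        ]]
side [-0.28674938 -0.7526424   0.80217446] [-2.05377312  0.85198845 -0.43493306] -0.08200786880316842 [[458.11608474   0.         271.22817215]
 [  0.         458.11608474 212.81438998]
 [  0.           0.           1.        ]]
0.1 [-0.41937512 -3.11313388  0.00317216] [0.17841826 0.65031999 0.23751889]
```

View pics/top.png

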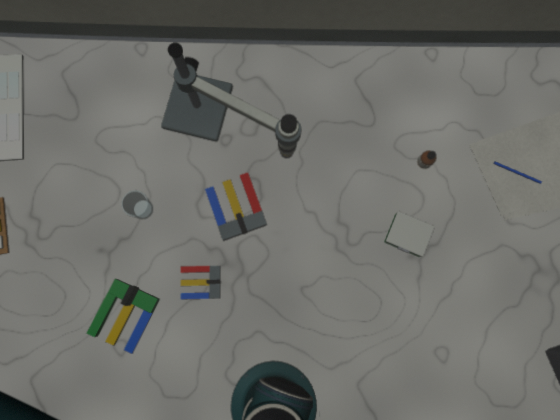

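View pics/side.png

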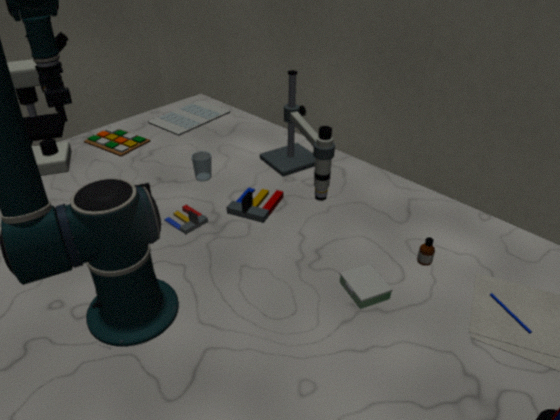

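Top view: the gauge (larger, non-green) lies around (237,205), with its blue, yellow and red leaves pointing up (+x). The scope barrel is at (287,130–155), the jar at (138,205) and the slide box at (410,233). The side view shows the lens mount at about (321,195), in clear sight.

Run:
```python
from h import *
T=cams.capture("top"); S=cams.capture("side")
print(onplane(T,[[273,400]],0))
# gauge leaf masks
for n,c,box in [("top",T,(160,250,195,275)),("side",S,(180,230,220,290))]:
    im=c["image"]; hsv=cv2.cvtColor(im,cv2.COLOR_BGR2HSV); P=cloud(c)
    for col,lo,hi,zt in [("blue",105,130,.008),("yellow",15,32,.016),("red",170,190,.024)]:
        H=hsv[...,0].astype(int); H=np.where(H<8,H+180,H) if col=="red" else H
        m=((H>=lo)&(H<=hi)&(hsv[...,1]>120)).astype(np.uint8)
        k=np.zeros_like(m); r0,r1,c0,c1=box; k[r0:r1,c0:c1]=m[r0:r1,c0:c1]
        v,u=np.nonzero(k); 
        if len(v)<20: print(n,col,len(v)); continue
        q=onplane(c,np.c_[u,v],zt)[:,:2]
        (cx,cy),(w,h),a=cv2.minAreaRect((q*1000).astype(np.float32))
        e=np.linalg.eigh(np.cov(q.T))[1][:,1]; e*=np.sign(e[0])
        print(n,col,len(v),"ctr",cx,cy,"size",w,h,"axis deg",np.degrees(np.arctan2(e[1],e[0])),"zmed",np.nanmedian(P[v,u,2]))
# scope: clouds
for n,c in [("top",T),("side",S)]:
    P=cloud(c); print(n,"bench z",np.nanmedian(P[300:330,300:400,2]))
    r=(slice(100,170),slice(262,315)) if n=="top" else (slice(120,206),slice(305,342))
    Q=P[r].reshape(-1,3)
    for z0 in [.02,.035,.05,.08,.12,.16,.2,.228]:
        s=Q[(Q[:,2]>z0-.008)&(Q[:,2]<z0+.008)]
        if len(s)>4: print(n,z0,len(s),np.median(s,0),s[:,:2].min(0),s[:,:2].max(0))
im=S["image"][100:280,170:350]; im2=T["image"][90:250,150:330]
cv2.imwrite("pics/crop.png",np.hstack([cv2.resize(im,(400,400)),cv2.resize(im2,(400,400))]))
```

```text
[[0.01248982 0.00198275 0.        ]]
top blue 300 ctr 502.9294128417969 166.9058837890625 size 104.43780517578125 20.959014892578125 axis deg 21.15634658544845 zmed 0.007491683441722241
top yellow 297 ctr 521.1658935546875 120.49488830566406 size 105.37513732910156 21.59026527404785 axis deg 21.31814888529175 zmed 0.01577672124592122
top red 329 ctr 537.5140380859375 73.2191162109375 size 108.27217102050781 21.87185287475586 axis deg 21.057152505811167 zmed 0.023683745684755286
side blue 101 ctr 502.4330139160156 159.2803497314453 size 108.06332397460938 41.15272521972656 axis deg 27.191050746023556 zmed 0.009435645897671319
side yellow 168 ctr 511.9276428222656 125.66388702392578 size 118.52384185791016 54.93259048461914 axis deg 18.42483276993386 zmed 0.016313905884561275
side red 217 ctr 520.7445678710938 93.78602600097656 size 124.95622253417969 98.43817138671875 axis deg 23.383392886960515 zmed 0.023782799807878785
top bench z -0.00036256921084987237
top 0.02 6 [ 0.63555368 -0.02145861  0.02066365] [ 0.63488978 -0.03069236] [ 0.63646756 -0.01190758]
top 0.035 16 [ 0.63540034 -0.
[... 725 characters left out ...]
 0.64082511 -0.03287939  0.03485786] [ 0.63266675 -0.04266446] [0.79826435 0.16054303]
side 0.05 55 [ 0.63939373 -0.03435665  0.04963692] [ 0.63166678 -0.04313108] [ 0.6617431  -0.01035818]
side 0.08 65 [ 0.63663777 -0.03722983  0.07944885] [ 0.62728714 -0.0482235 ] [ 0.66343002 -0.00616339]
side 0.12 81 [ 0.63659791 -0.03633962  0.11905964] [ 0.62601186 -0.04729331] [ 0.6636794  -0.00719749]
side 0.16 63 [ 0.63739902 -0.03663943  0.15772309] [ 0.62794768 -0.04972766] [ 0.66287837 -0.00925894]
side 0.2 277 [0.66518951 0.00209486 0.19875713] [ 0.62205012 -0.05621437] [0.75190568 0.13728719]
side 0.228 91 [ 0.63981354 -0.03501418  0.22440308] [ 0.62661695 -0.04738073] [ 0.67633097 -0.00207963]
```

View pics/crop.png

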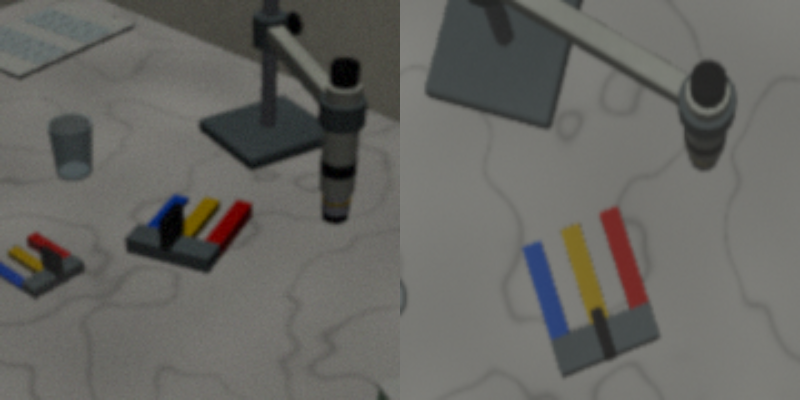

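The crop agrees with the numbers: the gauge is yawed about 21° with its origin near (0.450, 0.093). The lens mount axis is at about (0.653, -0.021). Next I'll hover over the gauge, check its pose and grasp the tab.

```bash
cat >> h.py <<'E'
SC=np.array([.653,-.021]); 
def rot(yaw,flip): return (R.from_euler('z',yaw)*R.from_euler('x',np.pi)*R.from_euler('z',np.pi*flip)).as_rotvec()
E
python3 - <<'E'
from h import *
c=cams.capture("wrist"); print(np.round(c["T_tool_cam"],3).tolist())
y=np.radians(21.2); O=np.array([.450,.093]); g=O-.008*np.array([np.cos(y),np.sin(y)])
for f in (0,1):
    print(f,[np.round(q,2) if (q:=inverse_kinematics(p,rot(a,f))) is not None else None for p,a in [([*g,.2],y),([*g,.036],y),([.45,-.071,.036],0),([.55,-.071,.036],0),([.55,.03,.036],0)]])
E
```

```text
[[-0.001, -0.962, -0.273, 0.07], [1.0, -0.001, 0.001, 0.0], [-0.001, -0.273, 0.962, -0.146], [0.0, 0.0, 0.0, 1.0]]
0 [array([ 0.15, -0.14,  2.1 ,  0.  ,  1.18,  1.35]), array([0.15, 0.07, 2.25, 0.  , 0.82, 1.35]), array([-0.21,  0.08,  2.24, -0.  ,  0.82,  1.36]), array([-0.17,  0.25,  2.03, -0.  ,  0.86,  1.4 ]), array([ 0.01,  0.24,  2.04, -0.  ,  0.86,  1.58])]
1 [array([ 0.15, -0.14,  2.1 , -0.  ,  1.18, -1.8 ]), array([ 0.15,  0.07,  2.25, -0.  ,  0.82, -1.8 ]), array([-0.21,  0.08,  2.24, -0.  ,  0.82, -1.78]), array([-0.17,  0.25,  2.03, -0.  ,  0.86, -1.74]), array([ 0.01,  0.24,  2.04, -0.  ,  0.86, -1.56])]
```

Run:
```python
from h import *
y=np.radians(21.2); O=np.array([.450,.093]); g=O-.008*np.array([np.cos(y),np.sin(y)])
manip.set_gripper(.06)
manip.move_pose([*g,.2],rot(y,1))
s=manip.state(); c=cams.capture("wrist"); t=cams.capture("top")
M=np.eye(4); M[:3,:3]=R.from_rotvec(s["tcp_rot"]).as_matrix(); M[:3,3]=s["tool_pos"]; W=M@c["T_tool_cam"]
c["position"]=W[:3,3]; c["orientation"]=R.from_matrix(W[:3,:3]).as_rotvec()
hsv=cv2.cvtColor(c["image"],cv2.COLOR_BGR2HSV)
for col,lo,hi,zt in [("blue",105,130,.008),("yellow",15,32,.016),("red",170,190,.024)]:
    H=hsv[...,0].astype(int); H=np.where(H<8,H+180,H) if col=="red" else H
    m=((H>=lo)&(H<=hi)&(hsv[...,1]>120)).astype(np.uint8)
    k=max(cv2.findContours(m,0,1)[0],key=cv2.contourArea)
    q=onplane(c,k.reshape(-1,2),zt)[:,:2]
    print(col,cv2.minAreaRect((q*1000).astype(np.float32)),"far x' ",np.percentile((q-O)@[np.cos(y),np.sin(y)],[1,99]),"y'",np.percentile((q-O)@[-np.sin(y),np.cos(y)],[2,98]))
print(s["clock"],s["tool_pos"])
cv2.imwrite("pics/hover.png",np.vstack([np.hstack([cv2.resize(c["image"],(400,300)),cv2.resize(t["image"],(400,300))])]))
```

```text
blue ((504.0502014160156, 166.9062042236328), (103.44561004638672, 23.335933685302734), 21.19633674621582) far x'  [0.02539613 0.12882519] y' [0.03777039 0.06093022]
yellow ((620.6309814453125, 291.24188232421875), (21.81264877319336, 492.1376037597656), 21.140615463256836) far x'  [0.22124063 0.24168162] y' [-0.11415884  0.35637194]
red ((536.22802734375, 73.55789184570312), (108.01811218261719, 25.25588607788086), 21.219356536865234) far x'  [0.01935373 0.12734767] y' [-0.06187177 -0.03680477]
3.05 [0.44276809 0.09057038 0.20020292]
```

View pics/hover.png

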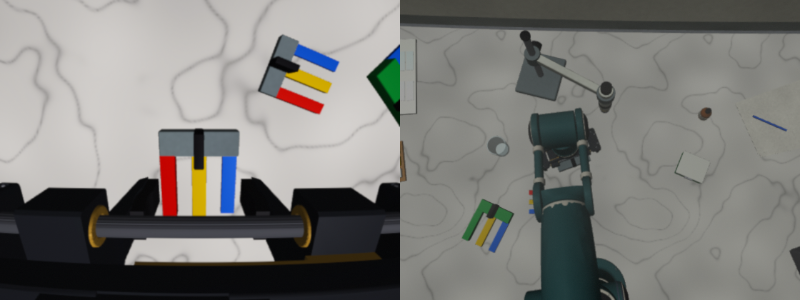

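Wrist view: the gauge is squarely below the gripper, tab at about (199,150), and the gripper's wide side runs along the closing axis. The pose is confirmed to within 2 mm, so I'll grasp and slide to the start position.

```bash
cat >> h.py <<'E'
D=-.008; Z=.036
def tcp(X,Y,yaw=0.):   # TCP so that scope is at (X,Y) in gauge frame
    Rm=R.from_euler('z',yaw).as_matrix()[:2,:2]
    return [*(SC-Rm@[X-D,Y]),Z]
def st(): 
    s=manip.state(); print(round(s["clock"],2),np.round(s["tool_pos"],4),"F",np.round(s["contact_force"],1),"w",round(s["gripper_width"],4),"g",round(float(np.max(s["grasp_force"])),1)); return s
E
python3 - <<'E'
from h import *
y=np.radians(21.2); O=np.array([.449,.0925]); g=O+D*np.array([np.cos(y),np.sin(y)])
manip.move_linear([*g,.1],rate=.15,rot=rot(y,1)); manip.move_linear([*g,Z],rate=.08); st()
manip.set_gripper(0.0,force=40); st()
manip.move_linear(tcp(.175,.05),rate=.1,rot=rot(0,1)); st()
t=cams.capture("side"); im=t["image"][120:270,170:370]; cv2.imwrite("pics/grasp.png",cv2.resize(im,(800,600)))
E
```

```text
4.92 [0.442  0.0897 0.0364] F [-0.4 -0.1  0.4] w 0.0599 g 0.0
5.67 [0.4415 0.0895 0.036 ] F [ 0.5 -0.2  1.2] w 0.0139 g 40.0
7.46 [ 0.47   -0.0711  0.036 ] F [-0.3 -1.   2.3] w 0.0138 g 40.0
```

View pics/grasp.png

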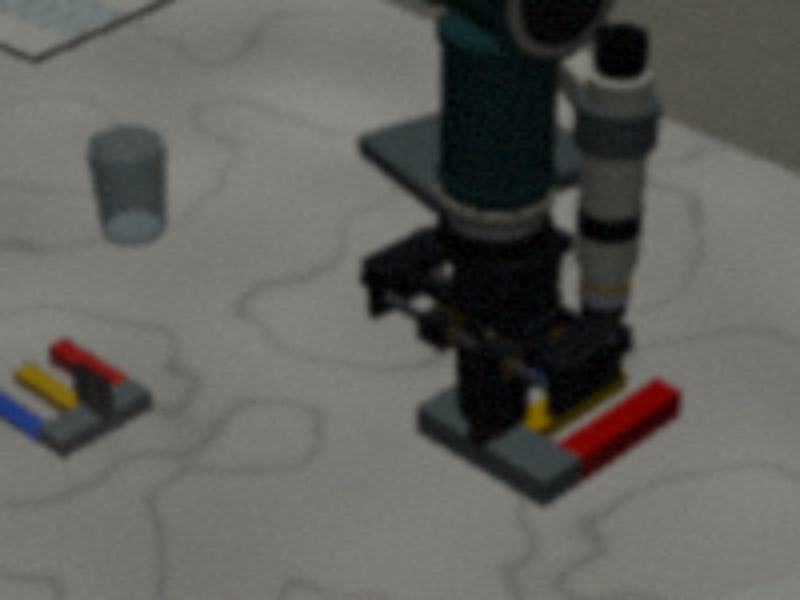

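The gauge is gripped flat with the leaves pointing at the scope, lens mount at (603,300). Next is the guarded blue insertion, then the yellow.

```bash
cat >> h.py <<'E'
def push(Y,x0,x1,step=.003,lim=6,rate=.04):
    """advance from X=x0 to x1 in small steps; True if it got in, False if stopped"""
    f0=np.array(manip.state()["contact_force"])
    for X in np.append(np.arange(x0-step,x1,-step),x1):
        manip.move_linear(tcp(X,Y),rate=rate)
        f=np.array(manip.state()["contact_force"])-f0
        if np.linalg.norm(f[:2])>lim: print("stopped X",X,f); return False
    print("in X",X,f); return True
E
python3 - <<'E'
from h import *
r=push(.05,.175,.158,step=.017); st()
r=push(.05,.158,.14) and push(.05,.14,.097,step=.0108,lim=8); st()
if r:
    manip.dwell(.2)
    manip.move_linear(tcp(.17,.05),rate=.12); manip.move_linear(tcp(.17,0.),rate=.1); manip.move_linear(tcp(.158,0.),rate=.1); st()
E
```

```text
in X 0.158 [-2.66488116  0.9553606   4.63236383]
8.08 [ 0.4864 -0.0708  0.0361] F [-3.4 -0.2  5.7] w 0.0135 g 40.0
in X 0.14 [-2.9508766   0.89217905  3.40631702]
in X 0.097 [ 2.94358534  0.53602264 -3.77377626]
11.25 [ 0.5479 -0.071   0.0361] F [-3.4  1.2  5.4] w 0.0133 g 40.0
13.12 [ 0.4869 -0.0214  0.0357] F [0.6 1.  2.8] w 0.0142 g 40.0
```

Run:
```python
from h import *
r=push(0.,.158,.134,step=.002,lim=8); st()
if r: r=push(0.,.134,.097,step=.009,lim=10); st()
t=cams.capture("side"); im=t["image"][120:270,170:370]; cv2.imwrite("pics/yel.png",cv2.resize(im,(800,600)))
```

```text
stopped X 0.154 [-10.35673471  -1.34497057   9.6034302 ]
13.62 [ 0.4875 -0.0213  0.0356] F [-9.8 -0.4 12.4] w 0.0137 g 40.0
```

View pics/yel.png

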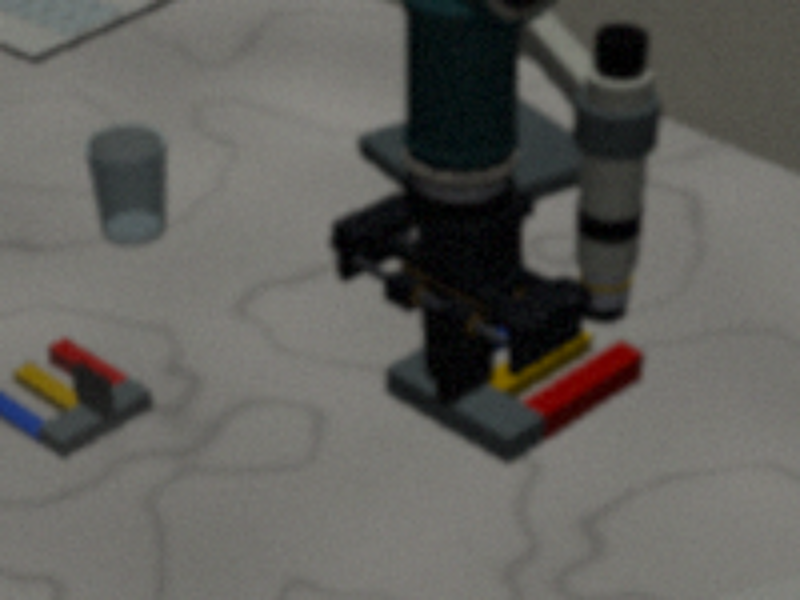

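The yellow tip (590,340) sits just short of the lens mount (605,318). The stop came about 8 mm earlier than geometry predicts, with heavy bench pressure, so it may be stiction. I'll unload a little in z and push again, logging each step.

Run:
```python
from h import *
import h
manip.move_linear(tcp(.162,0.),rate=.1); h.Z=.0366
manip.move_linear(tcp(.161,0.),rate=.1); st()
for X in np.arange(.157,.1349,-.002):
    manip.move_linear(tcp(X,0.),rate=.03); s=st()
    if np.hypot(*s["contact_force"][:2])>16: print("stop",X); break
t=cams.capture("side"); 
m=t["image"][150:230,230:350]; cv2.imwrite("pics/yel2.png",cv2.resize(m,(800,533),interpolation=cv2.INTER_CUBIC))
hsv=cv2.cvtColor(t["image"],cv2.COLOR_BGR2HSV); k=(hsv[...,0]>15)&(hsv[...,0]<32)&(hsv[...,1]>120)
k[:,:300]=0; k[:200]=0 
v,u=np.nonzero(k); q=onplane(t,np.c_[u,v],.016)[:,:2] if len(u) else None
H=hsv[...,0]; k=((H<8)|(H>170))&(hsv[...,1]>120); k[:195]=0;k[:,:290]=0;k[:,345:]=0
v,u=np.nonzero(k); q2=onplane(t,np.c_[u,v],.024)[:,:2]; print("red tip x",np.percentile(q2[:,0],[95,99,100]), None if q is None else np.percentile(q[:,0],[95,99,100]))
```

```text
14.18 [ 0.4839 -0.0209  0.0361] F [ 0.  -0.2 -2.5] w 0.0138 g 40.0
14.46 [ 0.4884 -0.021   0.0365] F [ 0.2 -0.  -2.7] w 0.0139 g 40.0
14.71 [ 0.4902 -0.021   0.0366] F [ 0.8 -0.9 -2.4] w 0.0134 g 40.0
14.96 [ 0.4922 -0.021   0.0367] F [-0.2 -1.4 -2. ] w 0.0137 g 40.0
15.21 [ 0.4942 -0.021   0.0367] F [-0.4 -0.9 -3.2] w 0.0139 g 40.0
15.46 [ 0.4962 -0.021   0.0367] F [-0.   0.4 -3.5] w 0.0138 g 40.0
15.71 [ 0.4982 -0.021   0.0366] F [-0.2 -0.8 -3. ] w 0.014 g 40.0
15.96 [ 0.5002 -0.021   0.0367] F [ 0.5  0.8 -3.3] w 0.0134 g 40.0
16.21 [ 0.5022 -0.021   0.0367] F [-0.1 -1.4 -3.1] w 0.0137 g 40.0
16.46 [ 0.5042 -0.021   0.0367] F [-0.6  0.3 -2.5] w 0.0136 g 40.0
16.71 [ 0.5062 -0.021   0.0366] F [ 0.5 -0.7 -2.7] w 0.0138 g 40.0
16.96 [ 0.5082 -0.021   0.0367] F [-0.9  0.7 -2.7] w 0.0137 g 40.0
17.21 [ 0.5102 -0.021   0.0366] F [-0.3  0.1 -3.2] w 0.0138 g 40.0
red tip x [0.6412106  0.64950802 0.65164794] [0.6588064  0.68263365 0.68706509]
```

View pics/yel2.png

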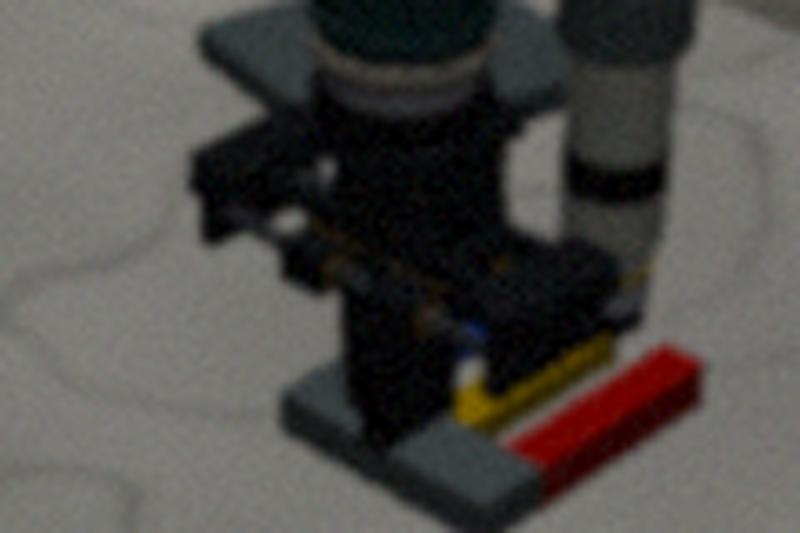

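Red tip is at x≈0.650, past the lens mount front (0.635), and there is no horizontal force. The first stop was bench stiction, and the yellow leaf is going in (tip under the mount at (610,340)). I'll continue with the gauge's weight carried.

Run:
```python
from h import *
import h
h.Z=.0366
r=push(0.,.135,.095,step=.005,lim=8); st()
if r:
    manip.dwell(.2); print(cams.capture("side")["image"].shape)
    manip.move_linear(tcp(.172,0.),rate=.12); manip.move_linear(tcp(.172,-.05),rate=.1); manip.move_linear(tcp(.158,-.05),rate=.08); st()
    for X in np.arange(.156,.1319,-.002):
        manip.move_linear(tcp(X,-.05),rate=.03); s=st()
        if np.hypot(*s["contact_force"][:2])>7: print("stop",X); break
```

```text
in X 0.095 [ 0.79193194 -0.16320667 -0.17712881]
19.71 [ 0.5498 -0.021   0.0365] F [ 0.2 -0.1 -2.8] w 0.0137 g 40.0
(420, 560, 3)
21.73 [0.4881 0.0286 0.0369] F [ 0.9  0.5 -2.5] w 0.0137 g 40.0
21.98 [0.4889 0.0289 0.0365] F [-0.1  0.1 -2.3] w 0.0138 g 40.0
22.23 [0.4911 0.029  0.0366] F [-0.3 -0.5 -2.8] w 0.0137 g 40.0
22.48 [0.4932 0.029  0.0367] F [ 0.6 -0.3 -1.7] w 0.0137 g 40.0
22.73 [0.4951 0.029  0.0366] F [-0.1 -0.3 -2.4] w 0.0136 g 40.0
22.98 [0.4953 0.0292 0.036 ] F [-5.1  2.4  0.3] w 0.0136 g 40.0
23.23 [0.4953 0.0293 0.0359] F [-9.5  1.3  4.7] w 0.014 g 40.0
stop 0.146
```

Red was stopped at X≈0.150 with clean contact. Back to yellow: insert, set down, release and check.

Run:
```python
from h import *
import h
h.Z=.0366
manip.dwell(.15)
manip.move_linear(tcp(.172,-.05),rate=.1); manip.move_linear(tcp(.172,0.),rate=.1); manip.move_linear(tcp(.158,0.),rate=.1); st()
r=push(0.,.158,.095,step=.007,lim=8); st()
if r:
    h.Z=.0361; manip.move_linear(tcp(.095,0.),rate=.02); st()
    manip.set_gripper(.05); manip.dwell(.2); p=tcp(.095,0.); st()
    p[2]=.11; manip.move_linear(p,rate=.1); p[0]-=.1;p[2]=.2; manip.move_linear(p,rate=.15)
    manip.move_pose([.15,-.45,.3],rot(0,1)) if inverse_kinematics([.15,-.45,.3],rot(0,1)) is not None else None
    st()
t=cams.capture("top"); S=cams.capture("side")
hsv=cv2.cvtColor(t["image"],cv2.COLOR_BGR2HSV)
for col,lo,hi,zt in [("blue",105,130,.008),("red",170,190,.024)]:
    H=hsv[...,0].astype(int); H=np.where(H<8,H+180,H) if col=="red" else H
    m=((H>=lo)&(H<=hi)&(hsv[...,1]>120)).astype(np.uint8); m[:,:195]=0;m[:,345:]=0; m[240:]=0
    v,u=np.nonzero(m)
    if len(u)>20: print(col,cv2.minAreaRect((onplane(t,np.c_[u,v],zt)[:,:2]*1000).astype(np.float32)))
a=cv2.resize(t["image"][90:250,180:340],(400,400)); b=cv2.resize(S["image"][120:240,260:380],(400,400)); cv2.imwrite("pics/end.png",np.hstack([a,b]))
```

```text
24.73 [ 0.4878 -0.0206  0.0368] F [ 0.1 -0.4 -2.9] w 0.0135 g 40.0
in X 0.095 [-0.13563188 -0.39111655  0.56646145]
27.65 [ 0.5504 -0.021   0.0367] F [-0.  -0.7 -2.4] w 0.0134 g 40.0
27.9 [ 0.5497 -0.021   0.036 ] F [ 0.2  0.7 -3. ] w 0.014 g 40.0
28.78 [ 0.55   -0.021   0.0361] F [-0.4 -0.8 -0.2] w 0.0502 g 0.0
30.73 [ 0.45   -0.021   0.1994] F [-0.3 -0.2 -0.1] w 0.05 g 0.0
blue ((670.053466796875, 30.74816131591797), (31.14950180053711, 19.127641677856445), 1.2296805381774902)
red ((665.66064453125, -69.38701629638672), (44.81142807006836, 18.9050235748291), 0.6919342875480652)
```

View pics/end.png

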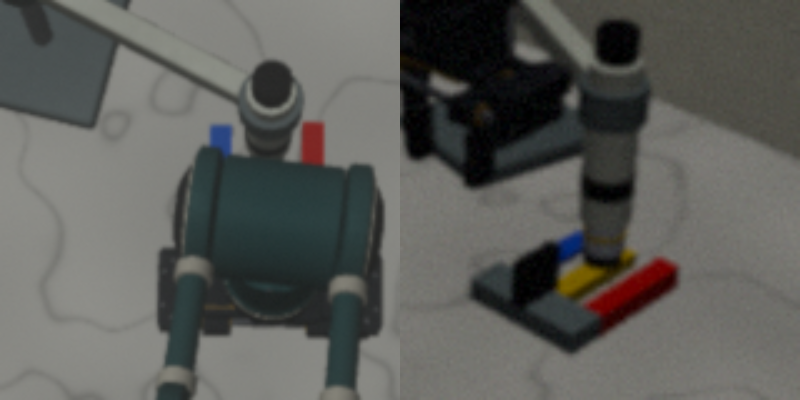

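The yellow leaf passes under the lens mount, with its tip visible beyond it at (630,258). It ends about 34 mm past the mount's centre, about 2 mm off line. The gauge lies flat and the gripper is clear, so I'm handing in.

```bash
python3 -c "
from h import *
print(order.close_job()); st()"
```

```text
the job is handed in; nothing more can be done
None
the job is handed in; nothing more can be done
```

The job is handed in: blue and yellow went under the lens mount and red was stopped, so the gap is between 16 and 24 mm (22 at most by the spec), and the gauge is lying there, released, with its yellow leaf under the lens mount; the hand-in gave no verdict.

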